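Feel out a clamp gap with a taper gauge

ROBOT

A 6-joint arm with a two-finger parallel gripper is mounted at the origin on the work surface. World frame = base frame: x ahead of the robot, y to its left, z up, the work surface at z = 0. Lengths are in mm, angles in rad, forces in N, time in s.
With the tool pointing down it reaches from about 350 to 975 mm from the base axis. Payload 7.1 kg.
Tool frame: the origin (TCP) lies on the centre line of the jaws, within the pads' length; the fingertips stand 14 mm ahead of it and the grasp point (between the pads) lies 5 mm behind it; x points along the fingers, z is the direction in which the jaws open and shut, and the axes are right-handed (so a half turn about x gives the same grasp; the last joint's range is limited). The gripper opens to 88 mm and grips with 3 to 60 N. Pads are 20 mm wide; open, the fingers measure 115 mm over their backs; the gripper's body (75 mm by 178 mm) begins 61 mm behind the grasp point.
Start: joints at [1.192, 0.423, 1.63, -0, 1.089, -0.019], TCP at [220.022, 584.974, 236.675] pointing down, gripper open.
Joint ranges: [-3, 3], [-0.9, 2.11], [0.09, 2.58], [-1.31, 4.45], [0.11, 2.69], [-2.54, 2.54]. Speed limits (rad/s): [2.39, 2.39, 3.01, 3.14, 3.14, 3.14].

INTERFACE

Orientations are given as a rotation vector (axis times angle).
In Python, from workcell import ctrl gives the robot as it stands.
- The arm moves only by the tool servo_tool, never from a script. Its argument "plan" is a list that holds one entry, the list of rows, each a list of 7 numbers: the shift along the tool's x, y, z in cm, then the turn, a rotation vector about the tool's x, y, z in rad, then the finger opening in cm, from 0 to 8.78. A call has 1 to 8 rows; each row is the pose to reach, as a shift and turn from the pose commanded when the call began, along the tool's axes at that moment; what a row does not reach only later rows make up. A row lasts 1/12 s, in which the tool goes at most 41.7 mm and 7.16 degrees, less where a joint would pass 70% of its speed; a pose out of reach is approached as far as the arm can. A call with a gripper value outside its range is refused whole. The fingers move at their own pace and stop on an object; the grip force is fixed at half the most. Time passes only in rows, so rows that repeat a pose let the fingers close. It gives the time, the measured TCP pose, the force and the opening at its end, in the units of the state.
- ctrl.get_obs(): the state, without advancing time (a new reading comes with each control period).
- ctrl.get_image(name): name is "scene" or "side" or "wrist"; returns the picture (384x512x3 uint8, red, green, blue); there is no depth.
- ctrl.calibration(name): a dict with "K" (3x3 intrinsics, pixels), "view" (4x4, takes a point from world to camera coordinates). Camera axes: x right, y up, looking along -z (the intrinsics and any distortion apply to the point x, -y, -z); pixel columns grow to the right and rows downward; lengths in mm; the calibration is good to about 2 mm. A picture is of the moment at which its call begins: read the wrist's pose just before it. calibration takes no time and is no camera call; for the wrist camera it gives the pose at the moment of the call.
- ctrl.close_job(): hands the job in, once; it reports no verdict.
The state is a dict: "t": time; "qpos": joint angles; "qvel": joint speeds; "joint_torque": joint torques, N m; "ee_pos": TCP position; "orientation": TCP orientation; "ft_force": force on the tool from outside, world axes, zero at the start; "moment": the same for the moment, N m; "width": finger opening in mm.
Only numpy, scipy, OpenCV 4.12 (cv2) and the standard library are available. Lean on these libraries where they do the work, as an engineer would, in place of code of your own. Each camera call takes 0.05 s, during which the arm holds its last target.

TASK

On the goldsmith's bench, pull the taper gauge straight up out of its wooden holder against the spring catch, then slide its blade, tip down and lined up with the plates, between the two steel plates of the floating clamp until it drags snugly against both, without forcing the sprung plate far back. Finish while still gripping the gauge upright and holding it at that depth: do not let go. Leave the other things on the bench where they are.

Things in the scene. Friction and masses are not known exactly. Their poses are not given: they have to be found in the camera images.
- gauge_grip (a point): Taper gauge, 132 mm long, about 90 g, standing upright, tip down, in the holder; this point is the middle of its handle, 116 mm above the bench at the start. The handle is a dark wood slab 28 (x) x 12 (y) x 42 (z) mm, gripped across its thickness (y). z points from tip to handle, x along the blade's width, y across its thickness
- gauge_tip (a point): Middle of the gauge's tip edge, 110 mm below gauge_grip; same axes. The steel blade is 18 mm wide (x); its thickness (y) grows evenly from 2 mm at the tip to 9 mm at 60 mm above it; then an 18 x 9 mm shank up to the handle, which begins 90 mm above the tip. A round ridge stands 2 mm out of the shank's +x edge 68 mm above the tip
- holder: Fixed wooden block, 92 mm high, on a 90 x 60 mm steel foot; origin on the bench under its slot, z up. The gauge stands in the slot (floor 6 mm up), its x and y along the holder's. A sprung brass catch on the +x side lies over the gauge's ridge and snaps back in the first 10 mm of a straight pull up of 5 to 12 N; the tip is clear after 86 mm
- set_edge (a point): Middle of the inner edge of the set plate (the rigid one), 84 mm above the bench; axes as the clamp's: x along the plates, y from the gap into this plate, z up. Above the edge both plates' lips flare outwards by 6 mm over 10 mm of height. Below it the gap is parallel, 4 to 6 mm wide (set anew each time) and open for 60 mm down
- sprung_edge (a point): The same point on the sprung plate, which faces the set plate across the gap; same axes. The middle of the gap is half-way between set_edge and sprung_edge; their distance is the gap's width
- sprung_plate (a joint): How far the sprung plate is pushed back from its stop, m (0 at first, at most 0.008). It leaves the stop at 4 N, then yields 1 mm per 2.5 N. Snug means 2 to 13 N on each plate; pushing the blade in takes about 1.3 times that, so a push of 5 to 10 N is a good snug drag (joint at 0 to 2.5 mm). Over 5.5 mm is forced
- screwdriver: Screwdriver, 170 mm, lying; bystander, to be left alone
- flux_bottle: Small amber bottle, 38 mm across, 75 mm high, standing; bystander, origin at its foot, to be left alone
- hammer: Hammer, 240 mm, lying at the back; bystander, to be left alone
- mandrel: Steel ring mandrel, tapered, 150 mm high on a 44 mm foot, standing; bystander, origin at its foot, to be left alone
- jar: Glass jar with steel lid, 52 mm across, 60 mm high; bystander, origin at its foot, to be left alone
- weight: Brass weight, 32 mm across, 30 mm high; bystander, origin at its foot, to be left alone
- parts_tray: Open wooden tray 110 x 90 x 30 mm; bystander, origin under its centre, to be left alone
- clamp: Floating clamp: fixed steel foot 96 (x) x 130 (y) mm, origin on the bench at its centre, z up. Two upright steel plates, 44 mm long (x), stand on a head that floats with little force (0.6 N), 7 mm either way along y, so that they centre themselves on the blade. Nothing is higher than the plates' lips (94 mm)
There are look-alikes about, which are no part of the job. Of the things shaped like the part that bears gauge_grip, the bare steel one is meant. Leave any purple look-alike of the holder alone.

How it is judged:
By the outcome, as a careful person would: the job done as asked, in the order asked, and still so for the second after the job is handed in, while the arm keeps its last pose, push and grip.
It also fails if it takes over 42 s, if anything falls off the work surface, if the arm or the gripper's body presses on something with over 40 N, if the wrist force passes 120 N, or if a joint passes its speed limit or range.

## Working session

There is one attempt and no reset: what is moved stays moved. The work goes in short steps, Python scripts to look and compute and a tool call to move; the robot and the scene stay as the last step left them, time stands still between calls to the robot, and variables do not carry over. Pictures are saved under pics/ and viewed, and the job is handed in when it is done.

Besides the shell and the picture viewer there is one more tool, called after "Emit:" as name(argument=value, ...) on one line, values as JSON. servo_tool: Moves the arm, as the interface text tells. Its arguments: {"type":"object","properties":{"plan":{"type":"array","items":{"type":"array","items":{"type":"array","items":{"type":"number"}}}}},"required":["plan"]}

```bash
ls; mkdir -p pics
python3 - <<'E'
from workcell import ctrl
import cv2
o=ctrl.get_obs()
print({k:o[k] for k in('t','ee_pos','orientation','ft_force','width')})
for n in('scene','side','wrist'):
    c=ctrl.calibration(n); print(n,{k:(v.round(3).tolist() if hasattr(v,'round') else v) for k,v in c.items()})
    cv2.imwrite(f'pics/{n}0.png',ctrl.get_image(n)[:,:,::-1])
E
```

```text
pics
{'t': 0.0, 'ee_pos': array([219.84607926, 584.50252966, 235.89917206]), 'orientation': array([-0.94108287,  1.35950652,  0.93967996]), 'ft_force': array([ 0.61882087, -0.0894509 ,  0.07046155]), 'width': 87.99208377406332}
scene {'K': [[394.413, 0.0, 264.356], [0.0, 394.413, 187.889], [0.0, 0.0, 1.0]], 'view': [[0.813, 0.583, 0.007, -530.029], [-0.402, 0.552, 0.731, 127.249], [0.422, -0.597, 0.683, -1138.293], [0.0, 0.0, 0.0, 1.0]]}
side {'K': [[402.419, 0.0, 251.38], [0.0, 402.419, 188.013], [0.0, 0.0, 1.0]], 'view': [[0.711, -0.703, 0.001, -355.721], [0.498, 0.505, 0.705, -421.72], [-0.496, -0.501, 0.709, -859.196], [0.0, 0.0, 0.0, 1.0]]}
wrist {'K': [[337.676, 0.0, 258.786], [0.0, 337.676, 187.612], [0.0, 0.0, 1.0]], 'view': [[0.353, 0.936, -0.002, -624.86], [-0.905, 0.34, -0.256, 30.122], [-0.239, 0.092, 0.967, -389.761], [0.0, 0.0, 0.0, 1.0]]}
```

View pics/scene0.png

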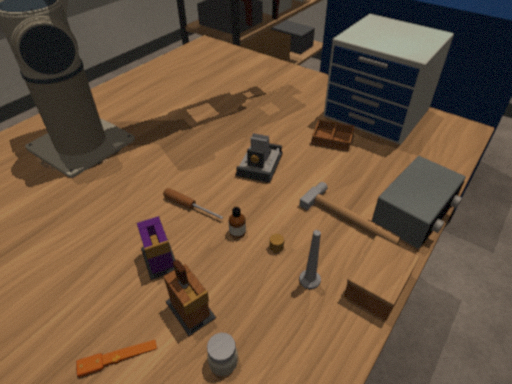

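View pics/side0.png

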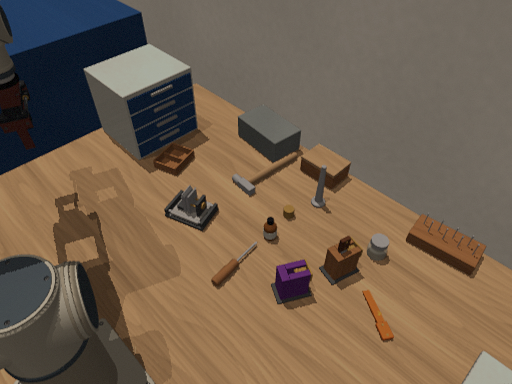

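View pics/wrist0.png

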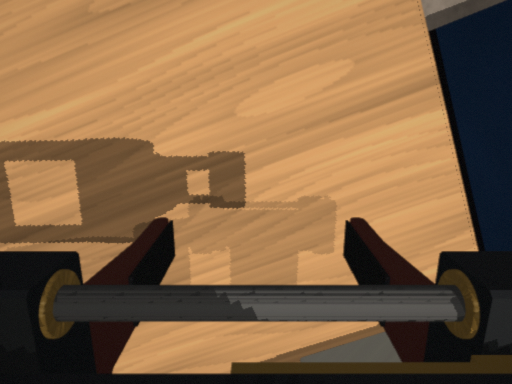

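Run:
```python
import cv2,numpy as np
s=cv2.imread('pics/scene0.png'); d=cv2.imread('pics/side0.png')
def crop(im,x,y,w,h,f): return cv2.resize(im[y:y+h,x:x+w],None,fx=f,fy=f,interpolation=cv2.INTER_CUBIC)
a=crop(s,150,250,80,90,5);b=crop(d,310,225,80,90,5)
cv2.imwrite('pics/hold.png',np.hstack([a,b])[:600])
a=crop(s,225,125,70,60,5.7);b=crop(d,155,175,70,60,5.7)
cv2.imwrite('pics/clamp.png',np.hstack([a,b])[:600])
```

```text
(no output)
```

View pics/hold.png

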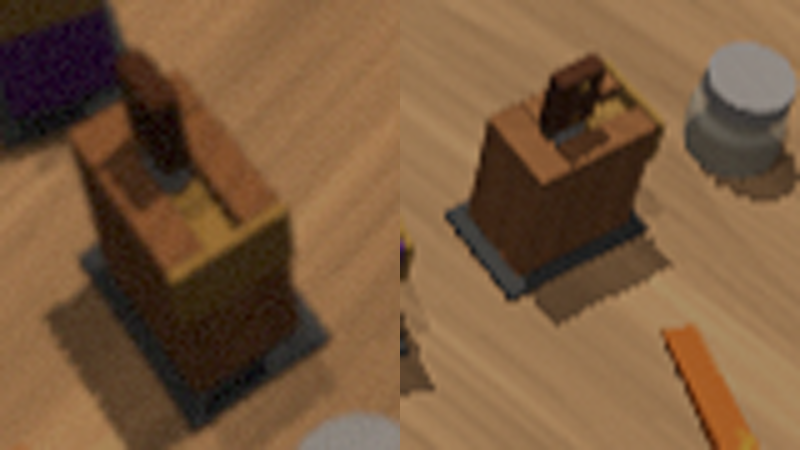

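View pics/clamp.png

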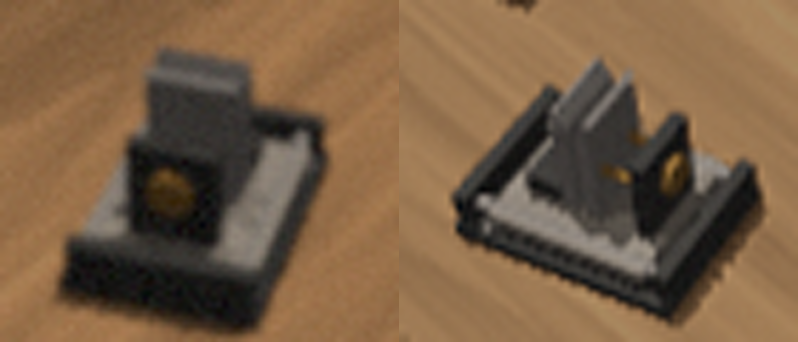

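```bash
cat > h.py <<'E'
import numpy as np, cv2
from workcell import ctrl
def P(c):
    V=c['view'];return c['K']@np.diag([1,-1,-1])@V[:3]
def proj(c,X):
    X=np.atleast_2d(X);p=(P(c)@np.c_[X,np.ones(len(X))].T).T;return p[:,:2]/p[:,2:]
def tri(*cp):
    A=[]
    for c,(u,v) in cp:
        M=P(c);A+= [u*M[2]-M[0],v*M[2]-M[1]]
    A=np.array(A);A/=np.linalg.norm(A[:,:3],axis=1)[:,None]
    X=np.linalg.lstsq(A[:,:3],-A[:,3],rcond=None)[0]
    return X,[np.linalg.norm(proj(c,X)[0]-p).round(1) for c,p in cp]
def atz(c,p,z):
    M=P(c);u,v=p;A=np.array([u*M[2]-M[0],v*M[2]-M[1]])
    return np.linalg.solve(A[:,:2],-A[:,3]-A[:,2]*z)
def snap(n,f):
    c=ctrl.calibration(n);im=ctrl.get_image(n)[:,:,::-1];cv2.imwrite('pics/'+f+'.png',im);np.savez('pics/'+f+'.npz',K=c['K'],view=c['view']);return c,im
def load(f):
    d=np.load('pics/'+f+'.npz');return {'K':d['K'],'view':d['view']}
E
python3 - <<'E'
from h import *
s=ctrl.calibration('scene');d=ctrl.calibration('side')
S=lambda x,y:np.array([150+x/5,250+y/5]);D=lambda x,y:np.array([310+(x-400)/5,225+y/5])
for n,a,b in [('handle top',S(138,60),D(577,72)),('catch corner near(+x)',S(290,212),D(660,125)),('corner right back',S(180,75),D(612,62)),('corner left -x',S(72,130),D(490,120)),('corner near left',S(168,275),D(545,182))]:
    print(n,tri((s,a),(d,b)))
S=lambda x,y:np.array([225+x/5.7,125+y/5.7]);D=lambda x,y:np.array([155+(x-400)/5.7,175+y/5.7])
for n,a,b in [('block top-left',S(128,145),D(632,160)),('block topright',S(220,160),D(688,118)),('lower plate right end',S(252,68),D(630,72)),('farplate left',S(160,55),D(555,120)),('foot near left',S(65,285),D(665,315)),('far right foot',S(325,120),D(550,90)),('foot nr',S(250,325),D(755,170))]:
    print(n,tri((s,a),(d,b)))
E
```

```text
handle top (array([ 612.76552853, -201.84409064,  140.28096325]), [np.float64(2.5), np.float64(1.7)])
catch corner near(+x) (array([ 665.76145574, -211.81541673,   82.12187917]), [np.float64(14.0), np.float64(9.4)])
corner right back (array([ 630.38760454, -204.85580573,  142.09161523]), [np.float64(6.0), np.float64(4.1)])
corner left -x (array([ 584.04361542, -196.63019443,   97.78888632]), [np.float64(9.5), np.float64(6.9)])
corner near left (array([ 620.20298122, -206.4473658 ,   32.51063808]), [np.float64(3.3), np.float64(2.4)])
block top-left (array([465.58052574, 187.07457176,  73.0846957 ]), [np.float64(0.6), np.float64(0.6)])
block topright (array([506.43872766, 196.09795594,  72.66136771]), [np.float64(1.3), np.float64(1.1)])
lower plate right end (array([496.77202526, 229.64299976,  94.15930595]), [np.float64(3.0), np.float64(2.6)])
farplate left (array([449.96393293, 228.4178069 ,  87.57692871]), [np.float64(0.9), np.float64(0.8)])
foot near left (array([4.49146110e+02, 1.54436963e+02, 4.28055193e-01]), [np.float64(0.8), np.float64(0.8)])
far right foot (array([493.71999358, 301.98723195,  24.7761964 ]), [np.float64(1.1), np.float64(1.0)])
foot nr (array([538.56044942, 182.18925004,  10.10200559]), [np.float64(1.6), np.float64(1.4)])
```

Run:
```python
from h import *
s=ctrl.calibration('scene');d=ctrl.calibration('side')
S=lambda x,y:np.array([150+x/5,250+y/5]);D=lambda x,y:np.array([310+(x-400)/5,225+y/5])
for q in [(72,130),(180,75),(290,212),(168,275)]: print('S',atz(s,S(*q),92).round(1))
for q in [(490,120),(545,182),(660,125),(605,60)]: print('D',atz(d,D(*q),92).round(1))
print('h',atz(s,S(138,60),137),atz(d,D(577,72),137))
S=lambda x,y:np.array([225+x/5.7,125+y/5.7]);D=lambda x,y:np.array([155+(x-400)/5.7,175+y/5.7])
for q in [(160,50),(253,65),(250,90),(148,72)]: print('S',atz(s,S(*q),94).round(1))
for q in [(555,120),(603,62),(630,72),(590,132)]: print('D',atz(d,D(*q),94).round(1))
```

```text
S [ 583.9 -211.7]
S [ 598.4 -171.8]
S [ 669.  -191.2]
S [ 652.  -233.3]
D [ 592.3 -177.1]
D [ 581.9 -218.4]
D [ 649.8 -238.1]
D [ 663.9 -195.1]
h [ 609.96363249 -196.00540559] [ 613.79450999 -204.9927186 ]
S [452.1 227.8]
S [492.8 243.3]
S [502.6 227. ]
S [457.9 211.1]
D [445.6 219.9]
D [487.6 235.1]
D [492.7 220. ]
D [452.7 201.5]
```

```bash
cat >> h.py <<'E'
from scipy.spatial.transform import Rotation as Ro
def goal(pos,ang,o=None,T=None):
    """tool x down, tool z horizontal at world angle ang (choose nearest of ang, ang+pi); returns shift cm & rotvec in tool axes"""
    o=o or ctrl.get_obs(); R=Ro.from_rotvec(o['orientation']).as_matrix()
    best=None
    for a in (ang,ang+np.pi):
        x=np.array([0,0,-1.]);z=np.array([np.cos(a),np.sin(a),0]);y=np.cross(z,x)
        G=np.c_[x,y,z]; r=Ro.from_matrix(R.T@G).as_rotvec()
        if best is None or np.linalg.norm(r)<np.linalg.norm(best): best=r
    print('shift cm',(R.T@(np.array(pos)-o['ee_pos'])/10).round(3),'rot',best.round(4))
E
python3 - <<'E'
from h import *
o=ctrl.get_obs();R=Ro.from_rotvec(o['orientation']).as_matrix();print(R.round(3))
c=ctrl.calibration('wrist');V=c['view'];C=-V[:3,:3].T@V[:3,3];print('cam in tool',R.T@(C-o['ee_pos']),'look',R.T@-V[2,:3],'right',R.T@V[0,:3])
import math
a=-0.27+math.pi/2
goal([613,-202,250],a)
E
```

```text
[[-0.    -0.936  0.352]
 [-0.001  0.352  0.936]
 [-1.     0.    -0.001]]
cam in tool [-147.52176049   70.39512789    0.77292923] look [ 9.66585959e-01 -2.56342545e-01 -2.88130168e-04] right [ 1.44641494e-04 -5.78607344e-04  9.99999822e-01]
shift cm [ -1.323 -64.49  -59.785] rot [-0.0898 -0.0012 -0.0001]
```

Emit:
servo_tool(plan=[[[0, -64.5, -59.8, -0.09, 0, 0, 8.7], [0, -64.5, -59.8, -0.09, 0, 0, 8.7], [0, -64.5, -59.8, -0.09, 0, 0, 8.7], [0, -64.5, -59.8, -0.09, 0, 0, 8.7], [0, -64.5, -59.8, -0.09, 0, 0, 8.7], [0, -64.5, -59.8, -0.09, 0, 0, 8.7], [0, -64.5, -59.8, -0.09, 0, 0, 8.7], [0, -64.5, -59.8, -0.09, 0, 0, 8.7]]])

```text
t: 0.82
ee_pos: [369.3, 284.9, 236.7]
orientation: [-1.009, 1.325, 1.008]
ft_force: [0.7, 0.2, 0.6]
width: 86.6
```

Run:
```python
from h import *
goal([613,-202,236],-0.27+np.pi/2);print(ctrl.get_obs()['qpos'])
```

```text
shift cm [  0.067 -36.448 -40.449] rot [ 0.0006 -0.      0.    ]
[ 6.31572378e-01  1.88629627e-01  1.96949501e+00 -2.94771142e-05
  9.83466552e-01 -6.69820369e-01]
```

Run:
```python
from h import *
snap('wrist','w1'); goal([613,-202,236],-0.27+np.pi/2)
```

```text
shift cm [  0.21  -36.205 -39.892] rot [-0.0021 -0.003   0.0012]
```

View pics/w1.png

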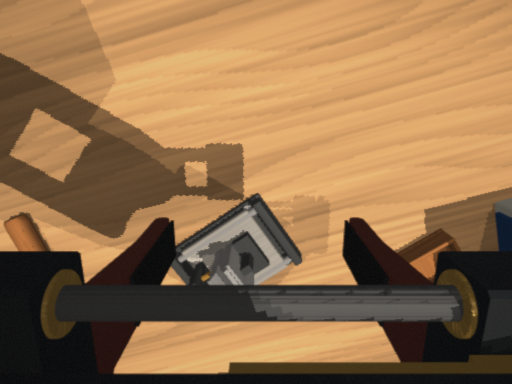

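Emit:
servo_tool(plan=[[[0, -36.2, -40.2, 0, 0, 0, 8.7], [0, -36.2, -40.2, 0, 0, 0, 8.7], [0, -36.2, -40.2, 0, 0, 0, 8.7], [0, -36.2, -40.2, 0, 0, 0, 8.7], [0, -36.2, -40.2, 0, 0, 0, 8.7], [0, -36.2, -40.2, 0, 0, 0, 8.7], [0, -36.2, -40.2, 0, 0, 0, 8.7], [0, -36.2, -40.2, 0, 0, 0, 8.7]]])

```text
t: 1.53
ee_pos: [518.4, -13.5, 236.6]
orientation: [-1.008, 1.325, 1.008]
ft_force: [1.4, 0.6, 0.4]
width: 87.0
```

Run:
```python
from h import *
goal([613,-202,236],-0.27+np.pi/2);print(ctrl.get_obs()['qpos'])
```

```text
shift cm [  0.063 -14.145 -15.646] rot [-0.0001  0.0001 -0.0001]
[-4.89773120e-02  2.67388061e-01  1.86330717e+00  9.35304168e-05
  1.01096408e+00 -1.34973965e+00]
```

Emit:
servo_tool(plan=[[[0, -14.0, -15.4, 0, 0, 0, 8.7], [0, -14.0, -15.4, 0, 0, 0, 8.7], [0, -14.0, -15.4, 0, 0, 0, 8.7], [0, -14.0, -15.4, 0, 0, 0, 8.7], [0, -14.0, -15.4, 0, 0, 0, 8.7], [0, -14.0, -15.4, 0, 0, 0, 8.7], [0, -14.0, -15.4, 0, 0, 0, 8.7]]])

```text
t: 2.12
ee_pos: [612.1, -199.0, 235.8]
orientation: [-1.005, 1.326, 1.007]
ft_force: [-0.7, 0.6, 0.6]
width: 87.4
```

Run:
```python
from h import *
o=ctrl.get_obs();print(o['ee_pos'],np.abs(o['qvel']).max())
snap('wrist','w2')
print(ctrl.get_obs()['ee_pos'])
```

```text
[ 612.0628597  -199.02151171  235.823541  ] 0.052356468741605364
[ 611.37416481 -197.51311683  235.82531572]
```

View pics/w2.png

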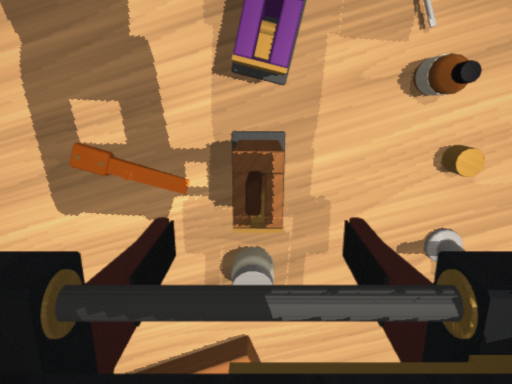

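Run:
```python
import cv2
a=cv2.imread('pics/w2.png')[125:240,215:305];cv2.imwrite('pics/w2z.png',cv2.resize(a,None,fx=5,fy=5,interpolation=cv2.INTER_CUBIC))
```

```text
(no output)
```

View pics/w2z.png

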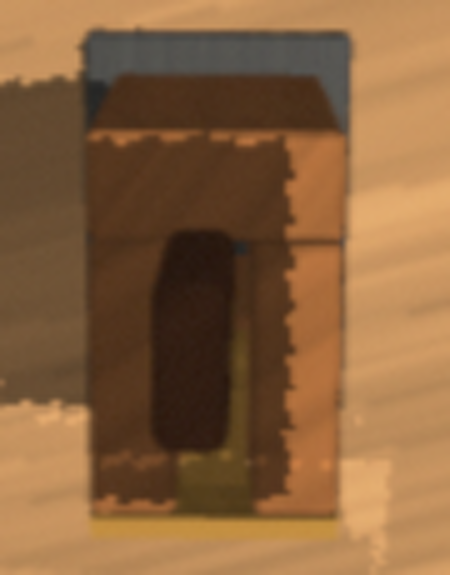

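Run:
```python
from h import *
c=load('w2');o=ctrl.get_obs();R=Ro.from_rotvec(o['orientation']).as_matrix()
Z=lambda x,y:(215+(x+.5)/5-.5,125+(y+.5)/5-.5)
p=lambda q,z:(R.T@(np.r_[atz(c,Z(*q),z),z]-o['ee_pos'])).round(1)
h=atz(c,Z(191,353),137);print('handle top',h)
for n,q,z in[('h',(191,353),137),('blk1',(88,130),92),('blk2',(345,130),92),('blk3',(338,515),92),('blk4',(92,515),92),('brassL',(180,490),92),('brassR',(250,490),92),('footL',(85,32),6),('footR',(350,32),6)]: print(n,p(q,z),atz(c,Z(*q),z).round(1))
goal([h[0],h[1],190],-0.27+np.pi/2)
```

```text
handle top [ 611.89261768 -202.91920095]
h [98.8 -2.1 -5.1] [ 611.9 -202.9]
blk1 [143.9  25.1 -23.6] [ 580.6 -213.4]
blk2 [143.9  25.   21. ] [ 592.7 -170.5]
blk3 [143.8 -46.3  20.9] [ 661.4 -189.7]
blk4 [143.7 -46.2 -24.4] [ 649.1 -233.3]
brassL [143.8 -41.3  -8.2] [ 648.8 -216.3]
brassR [143.8 -41.4   4.7] [ 652.3 -204. ]
footL [229.9  33.9 -30.6] [ 570.2 -217.8]
footR [229.9  33.8  28. ] [ 586.  -161.3]
shift cm [ 4.582 -0.202 -0.509] rot [-0.0013  0.0004 -0.0016]
```

Emit:
servo_tool(plan=[[[2, -0.2, -0.2, 0, 0, 0, 8.7], [4.5, -0.2, -0.2, 0, 0, 0, 8.7], [4.5, -0.2, -0.2, 0, 0, 0, 8.7], [4.5, -0.2, -0.2, 0, 0, 0, 8.7]]])

```text
t: 2.5
ee_pos: [611.9, -197.9, 190.8]
orientation: [-1.007, 1.326, 1.012]
ft_force: [-0.3, 0.5, 1.0]
width: 87.0
```

Run:
```python
from h import *
o=ctrl.get_obs();print(o['ee_pos'],np.abs(o['qvel']).max())
c,im=snap('wrist','w3')
cv2.imwrite('pics/w3z.png',cv2.resize(im[120:290,200:320],None,fx=3.5,fy=3.5,interpolation=cv2.INTER_CUBIC))
```

```text
[ 611.89011464 -197.88561603  190.78005013] 0.040263952295015684
```

View pics/w3z.png

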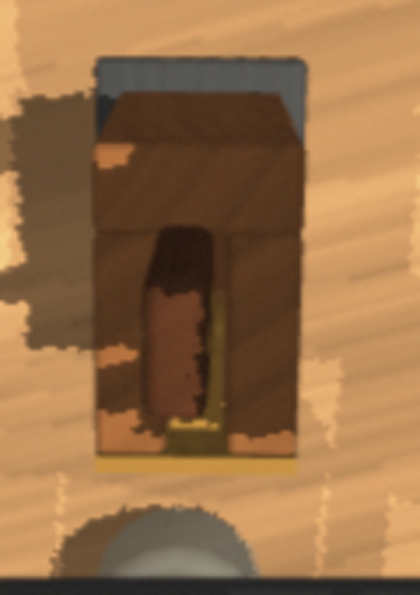

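Run:
```python
from h import *
c2=load('w2');c=load('w3');o=ctrl.get_obs();R=Ro.from_rotvec(o['orientation']).as_matrix()
Z2=lambda x,y:np.array((215+(x+.5)/5-.5,125+(y+.5)/5-.5))
Z=lambda x,y:np.array((200+(x+.5)/3.5-.5,120+(y+.5)/3.5-.5))
p=lambda q,z:(R.T@(np.r_[atz(c,Z(*q),z),z]-o['ee_pos'])).round(1)
for n,q,z in[('h',(175.5,350),137),('h+x end',(175,418),137),('h low',(186,228),95),('blk1',(95,142),92),('blk2',(303,142),92),('blk3',(297,456),92),('blk4',(97,456),92),('brassL',(165,440),92),('brassR',(228,440),92)]: print(n,p(q,z),atz(c,Z(*q),z).round(1))
print(tri((c2,Z2(191,450)),(c,Z(175,418))), tri((c2,Z2(191,450)),(c,Z(175,418)),(ctrl.calibration('side'),(310+(597-400)/5,225+58/5))))
for a,b in [((88,130),(95,142)),((345,130),(303,142)),((338,515),(297,456)),((92,515),(97,456))]: print(tri((c2,Z2(*a)),(c,Z(*b))))
print(o['ee_pos'],Ro.from_rotvec(o['orientation']).as_matrix().round(4))
```

```text
h [55.1 -2.6 -4.7] [ 614.2 -203.6]
h+x end [ 55.1 -15.9  -4.9] [ 626.9 -207.3]
h low [97.1  9.5 -3.5] [ 602.9 -199.2]
blk1 [100.1  27.4 -22.7] [ 580.4 -212.9]
blk2 [100.1  27.4  21.2] [ 592.1 -170.6]
blk3 [100.1 -44.6  21.3] [ 661.5 -189.6]
blk4 [100.1 -44.5 -24. ] [ 649.5 -233.3]
brassL [100.1 -40.6  -8.5] [ 649.8 -217.4]
brassR [100.1 -40.6   5.7] [ 653.6 -203.7]
(array([ 626.33157673, -207.06606365,  138.52602259]), [np.float64(0.1), np.float64(0.1)]) (array([ 626.45266914, -207.12839981,  138.32467307]), [np.float64(0.1), np.float64(0.1), np.float64(0.0)])
(array([ 582.54845514, -215.08896641,   76.97389508]), [np.float64(0.1), np.float64(0.1)])
(array([ 596.11802556, -169.87495408,   71.08316078]), [np.float64(0.1), np.float64(0.1)])
(array([ 660.44585161, -189.55307677,   94.2846766 ]), [np.float64(0.0), np.float64(0.0)])
(array([ 647.70687461, -232.47493036,   96.07939968]), [np.float64(0.1), np.float64(0.1)])
[ 612.99207641 -198.40895116  192.09936948] [[-8.000e-04 -9.642e-01  2.653e-01]
 [ 4.000e-04  2.653e-01  9.642e-01]
 [-1.000e+00  9.000e-04  2.000e-04]]
```

Emit:
servo_tool(plan=[[[2, -0.25, -0.23, 0, 0, 0, 8.7], [4.5, -0.25, -0.23, 0, 0, 0, 8.7], [7, -0.25, -0.23, 0, 0, 0, 7], [8, -0.25, -0.23, 0, 0, 0, 5], [8, -0.25, -0.23, 0, 0, 0, 3], [8, -0.25, -0.23, 0, 0, 0, 2], [8, -0.25, -0.23, 0, 0, 0, 2], [8, -0.25, -0.23, 0, 0, 0, 2]]])

```text
t: 3.22
ee_pos: [616.3, -202.8, 113.7]
orientation: [-1.01, 1.323, 1.006]
ft_force: [0.8, -0.3, 1.0]
width: 50.6
```

Run:
```python
from h import *
o=ctrl.get_obs();print(o['ee_pos'],o['width'])
c,im=snap('wrist','w4')
```

```text
[ 616.26395981 -202.80266095  113.68686283] 50.634890106333955
```

View pics/w4.png

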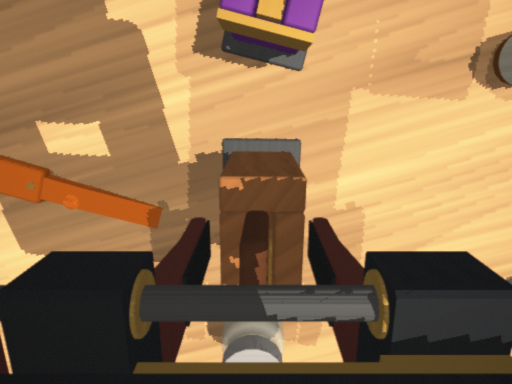

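Emit:
servo_tool(plan=[[[0, 0, 0, 0, 0, 0, 1.5], [0, 0, 0, 0, 0, 0, 1.5], [0, 0, 0, 0, 0, 0, 1.5], [0, 0, 0, 0, 0, 0, 1], [0, 0, 0, 0, 0, 0, 0.5], [0, 0, 0, 0, 0, 0, 0], [0, 0, 0, 0, 0, 0, 0], [0, 0, 0, 0, 0, 0, 0]]])

```text
t: 3.93
ee_pos: [615.1, -202.5, 111.7]
orientation: [-1.008, 1.325, 1.008]
ft_force: [0.9, -0.4, 0.7]
width: 12.1
```

Emit:
servo_tool(plan=[[[0, 0, 0, 0, 0, 0, 0], [0, 0, 0, 0, 0, 0, 0], [0, 0, 0, 0, 0, 0, 0]]])

```text
t: 4.18
ee_pos: [615.0, -202.5, 111.7]
orientation: [-1.008, 1.325, 1.008]
ft_force: [0.4, 0.6, 1.6]
width: 11.8
```

Run:
```python
from h import *
o=ctrl.get_obs();print(o['ee_pos'],o['width'],o['ft_force'],o['moment'])
c,im=snap('wrist','w5')
```

```text
[ 615.03579105 -202.48915191  111.65811694] 11.84005518082724 [0.42923503 0.56928861 1.5902034 ] [-0.00141634  0.03420274 -0.01782808]
```

View pics/w5.png

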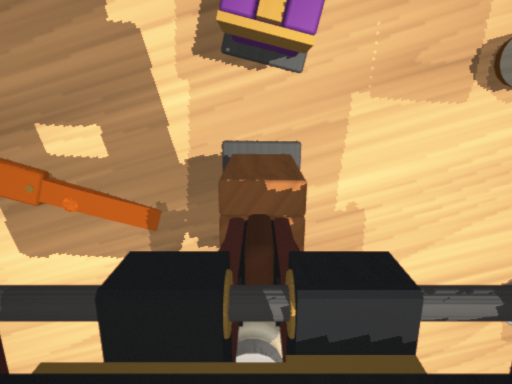

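Emit:
servo_tool(plan=[[[-0.2, 0, 0, 0, 0, 0, 0], [-0.4, 0, 0, 0, 0, 0, 0], [-0.6, 0, 0, 0, 0, 0, 0], [-0.8, 0, 0, 0, 0, 0, 0], [-1.0, 0, 0, 0, 0, 0, 0], [-1.2, 0, 0, 0, 0, 0, 0], [-1.4, 0, 0, 0, 0, 0, 0], [-1.6, 0, 0, 0, 0, 0, 0]]])

```text
t: 4.9
ee_pos: [615.4, -202.6, 128.3]
orientation: [-1.009, 1.324, 1.008]
ft_force: [-1.7, -1.0, -1.4]
width: 12.1
```

Emit:
servo_tool(plan=[[[-1, 0, 0, 0, 0, 0, 0], [-2, 0, 0, 0, 0, 0, 0], [-3, 0, 0, 0, 0, 0, 0], [-4, 0, 0, 0, 0, 0, 0], [-5, 0, 0, 0, 0, 0, 0], [-6, 0, 0, 0, 0, 0, 0], [-7, 0, 0, 0, 0, 0, 0], [-7.5, 0, 0, 0, 0, 0, 0]]])

```text
t: 5.57
ee_pos: [615.9, -202.8, 204.8]
orientation: [-1.01, 1.323, 1.006]
ft_force: [1.2, -0.4, -0.4]
width: 11.5
```

Run:
```python
from h import *
o=ctrl.get_obs();print(o['ee_pos'],o['width'],o['ft_force'],o['moment'])
c,im=snap('wrist','w6')
cv2.imwrite('pics/w6a.png',im)
_,a=snap('side','s6')
cv2.imwrite('pics/s6z.png',cv2.resize(a[130:320,280:420],None,fx=3,fy=3))
```

```text
[ 615.9104837  -202.78942906  204.82531683] 11.521679620284804 [ 1.19447766 -0.39401375 -0.37976661] [ 0.03280432 -0.01518434 -0.02655856]
```

View pics/w6.png

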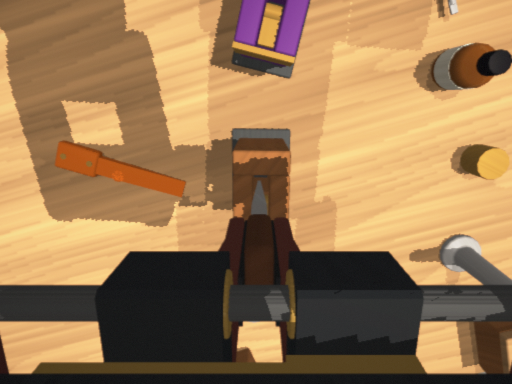

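View pics/s6z.png

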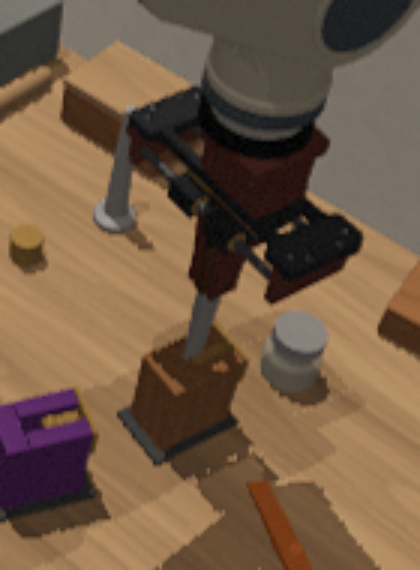

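Run:
```python
from h import *
s=ctrl.calibration('scene')
print('mandrel',atz(s,(311,281),0),'bottle',atz(s,(238,234),0),'weight',atz(s,(277,247),0))
goal([615,-203,230],0)
R=Ro.from_rotvec(ctrl.get_obs()['orientation']).as_matrix();print(R.round(3))
# clamp yaw
c=load('w1');im=cv2.imread('pics/w1.png')
cv2.imwrite('pics/w1z.png',cv2.resize(im[180:300,160:320],None,fx=5,fy=5,interpolation=cv2.INTER_CUBIC))
goal([480,160,230],np.deg2rad(20.5+90))
```

```text
mandrel [776.20205521  -9.57070429] bottle [577.96033753   0.8565834 ] weight [670.60873854  22.07317401]
shift cm [-2.58   0.068 -0.049] rot [1.3011 0.0015 0.0023]
[[ 0.002 -0.964  0.266]
 [-0.001  0.266  0.964]
 [-1.    -0.003 -0.   ]]
shift cm [-2.644 22.754 31.341] rot [-0.6275 -0.001   0.0024]
```

View pics/w1z.png

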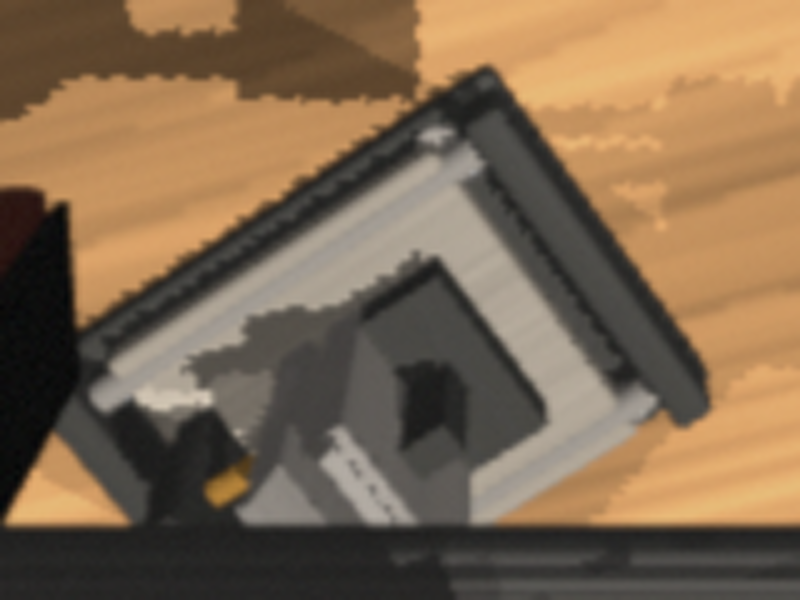

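Run:
```python
from h import *
goal([530,244,230],np.deg2rad(20.5+90))
```

```text
shift cm [-2.639 20.173 40.77 ] rot [-0.6275 -0.001   0.0024]
```

Emit:
servo_tool(plan=[[[-2.6, 0, 0, 0, 0, 0, 0], [-2.6, 3, 6, -0.1, 0, 0, 0], [-2.6, 20.2, 40.8, -0.63, 0, 0, 0], [-2.6, 20.2, 40.8, -0.63, 0, 0, 0], [-2.6, 20.2, 40.8, -0.63, 0, 0, 0], [-2.6, 20.2, 40.8, -0.63, 0, 0, 0], [-2.6, 20.2, 40.8, -0.63, 0, 0, 0], [-2.6, 20.2, 40.8, -0.63, 0, 0, 0]]])

```text
t: 6.33
ee_pos: [559.0, 85.7, 228.3]
orientation: [-1.47, 1.016, 1.471]
ft_force: [0.7, -0.0, -0.8]
width: 11.9
```

Run:
```python
from h import *
o=ctrl.get_obs();print(o['ee_pos'],o['width'])
goal([530,244,230],np.deg2rad(20.5+90))
```

```text
[558.95837806  85.65673682 228.25227305] 11.892534442077372
shift cm [-0.174 -2.898 15.834] rot [ 0.0041  0.0001 -0.0006]
```

Emit:
servo_tool(plan=[[[-0.1, -2.9, 15.5, 0, 0, 0, 0], [-0.1, -2.9, 15.5, 0, 0, 0, 0], [-0.1, -2.9, 15.5, 0, 0, 0, 0], [-0.1, -2.9, 15.5, 0, 0, 0, 0], [-0.1, -2.9, 15.5, 0, 0, 0, 0], [-0.1, -2.9, 15.5, 0, 0, 0, 0]]])

```text
t: 6.83
ee_pos: [531.7, 240.7, 229.1]
orientation: [-1.472, 1.016, 1.472]
ft_force: [0.2, 0.7, -0.3]
width: 12.1
```

Run:
```python
from h import *
o=ctrl.get_obs();print(o['ee_pos'],o['width'],np.abs(o['qvel']).max())
snap('wrist','w7');_,im=snap('scene','sc7')
cv2.imwrite('pics/sc7z.png',cv2.resize(im[60:200,200:340],None,fx=4,fy=4,interpolation=cv2.INTER_CUBIC))
```

```text
[531.68431858 240.65044133 229.06194223] 12.060732139047992 0.05064925031303649
```

View pics/w7.png

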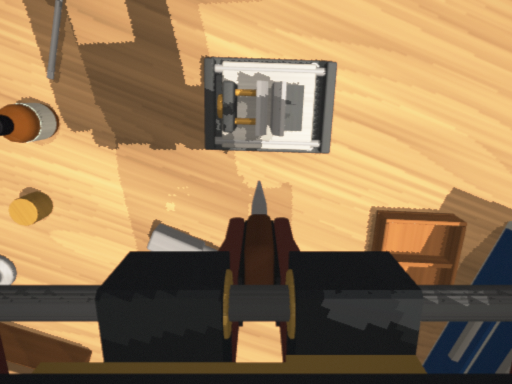

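View pics/sc7z.png

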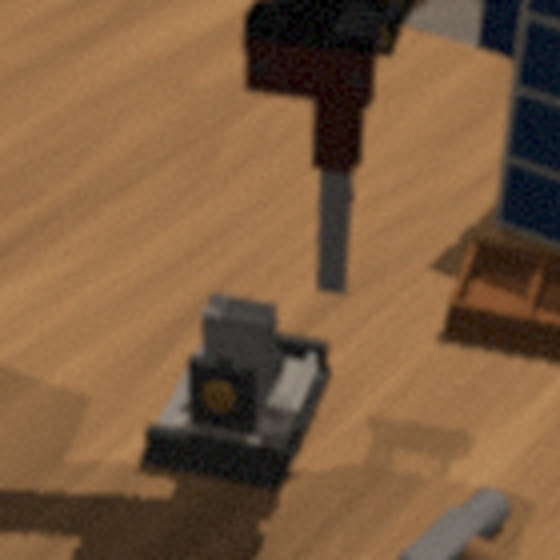

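Run:
```python
import cv2
a=cv2.imread('pics/w7.png')[45:165,195:345];cv2.imwrite('pics/w7z.png',cv2.resize(a,None,fx=5,fy=5,interpolation=cv2.INTER_CUBIC))
```

```text
(no output)
```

View pics/w7z.png

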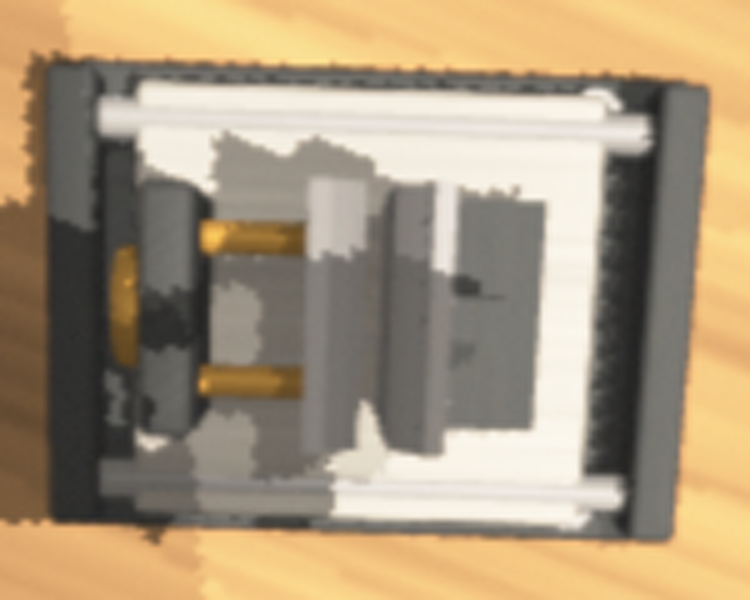

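Run:
```python
from h import *
c=load('w7');o=ctrl.get_obs();R=Ro.from_rotvec(o['orientation']).as_matrix()
Z=lambda x,y:np.array((195+(x+.5)/5-.5,45+(y+.5)/5-.5))
p=lambda q,z:(R.T@(np.r_[atz(c,Z(*q),z),z]-o['ee_pos']))
def ang(a,b,z):
    d=p(b,z)-p(a,z);print('yaw dev, len',np.arctan2(d[1],d[2]).round(4),np.hypot(d[1],d[2]).round(1))
ang((48,65),(708,88),20);ang((50,520),(672,540),20);ang((100,115),(650,135),20);ang((105,475),(620,497),20)
def ang2(a,b,z):
    d=p(a,z)-p(b,z);print('y dev',-np.arctan2(d[2],d[1]).round(4),np.hypot(d[1],d[2]).round(1))
ang2((305,180),(303,450),94);ang2((435,182),(422,452),94);ang2((458,182),(443,452),94);ang2((708,88),(672,540),20);ang2((48,65),(50,520),20);ang2((545,200),(533,430),20)
for q in [(335,180),(435,182),(422,452),(322,450)]: print(p(q,94).round(1))
s=[ (p(a,94)+p(b,94))/2 for a,b in [((335,180),(435,182)),((322,450),(422,452))]];print('centre',(s[0]+s[1])/2)
print(o['ee_pos'],R.round(3))
```

```text
yaw dev, len -0.0301 131.2
yaw dev, len -0.0295 132.2
yaw dev, len -0.0317 110.1
yaw dev, len -0.0398 108.8
y dev -0.0075 42.8
y dev -0.0305 42.9
y dev -0.0347 42.9
y dev -0.0233 90.6
y dev -0.0339 90.6
y dev -0.0179 46.1
[135.3  83.    5.1]
[135.2  82.7  21.1]
[135.2  39.9  19.7]
[135.2  40.1   3.1]
centre [135.22975615  61.42689092  12.24371897]
[532.21499538 238.53945767 229.16814994] [[-0.001 -0.936 -0.353]
 [-0.001 -0.353  0.936]
 [-1.     0.001 -0.   ]]
```

Run:
```python
from h import *
c=load('w7');o=ctrl.get_obs();R=Ro.from_rotvec(o['orientation']).as_matrix()
for t in [(105,9,1),(105,9,-1),(105,9,0),(45,9,4.5),(45,9,-4.5),(15,14,6),(15,14,-6)]: print(t,proj(c,o['ee_pos']+R@np.array(t)).round(1))
a=cv2.imread('pics/w7.png')[165:265,210:310];cv2.imwrite('pics/w7b.png',cv2.resize(a,None,fx=6,fy=6,interpolation=cv2.INTER_CUBIC))
```

```text
(105, 9, 1) [[256.2 179.5]]
(105, 9, -1) [[253.5 179.5]]
(105, 9, 0) [[254.8 179.5]]
(45, 9, 4.5) [[261.2 203. ]]
(45, 9, -4.5) [[246.2 202.9]]
(15, 14, 6) [[264.6 211.3]]
(15, 14, -6) [[241.  211.3]]
```

View pics/w7b.png

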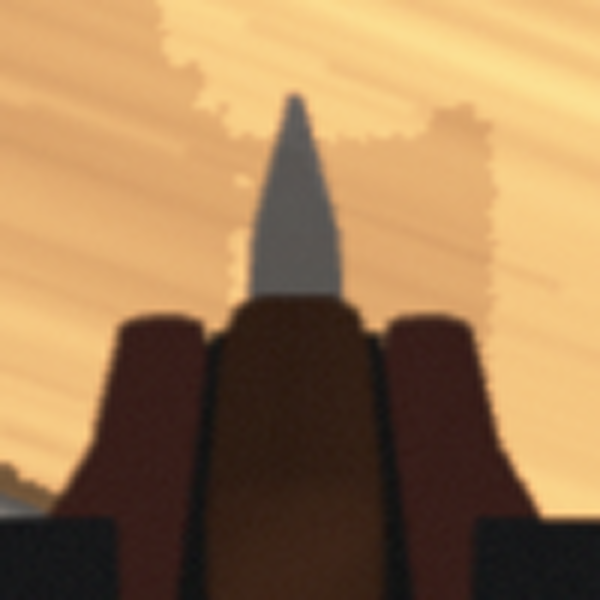

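Emit:
servo_tool(plan=[[[0, 2, 0.5, 0.03, 0, 0, 0], [0, 4, 0.98, 0.03, 0, 0, 0], [0, 6.1, 0.98, 0.03, 0, 0, 0], [0, 6.1, 0.98, 0.03, 0, 0, 0], [0, 6.1, 0.98, 0.03, 0, 0, 0], [0, 6.1, 0.98, 0.03, 0, 0, 0]]])

```text
t: 7.43
ee_pos: [473.0, 226.1, 230.0]
orientation: [-1.447, 1.034, 1.446]
ft_force: [0.4, -0.0, -0.6]
width: 11.6
```

Run:
```python
from h import *
o=ctrl.get_obs();print(o['ee_pos'],o['ft_force'],np.abs(o['qvel']).max())
_,w=snap('wrist','w8');_,im=snap('side','sd8')
A=cv2.resize(w[150:250,200:320],None,fx=5,fy=5,interpolation=cv2.INTER_CUBIC);cv2.imwrite('pics/w8z.png',A)
cv2.imwrite('pics/sd8z.png',cv2.resize(im[100:240,130:250],None,fx=4,fy=4,interpolation=cv2.INTER_CUBIC))
```

```text
[473.04289556 226.14135465 230.04515152] [ 0.43317655 -0.0149511  -0.61144506] 0.014417278010152105
```

View pics/w8z.png

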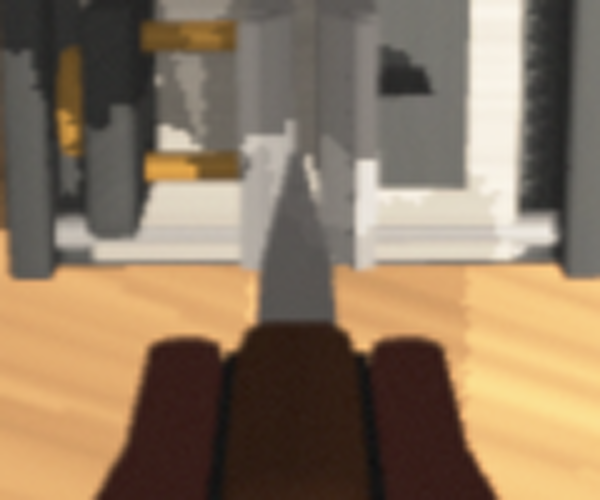

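View pics/sd8z.png

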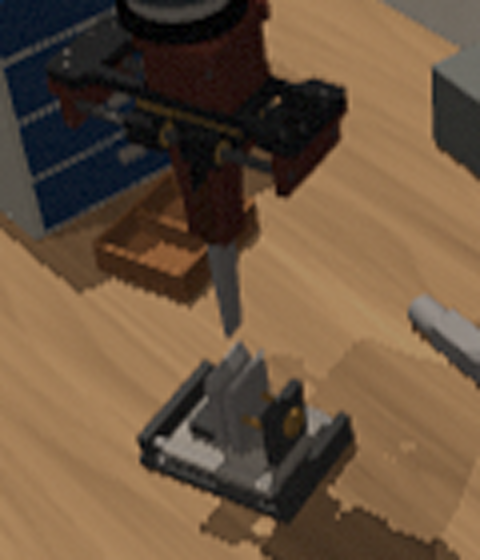

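Emit:
servo_tool(plan=[[[1, 0, 0.2, 0, 0, 0, 0], [2, 0, 0.2, 0, 0, 0, 0], [2.6, 0, 0.2, 0, 0, 0, 0], [2.6, 0, 0.2, 0, 0, 0, 0], [2.6, 0, 0.2, 0, 0, 0, 0]]])

```text
t: 7.95
ee_pos: [470.8, 228.6, 202.7]
orientation: [-1.448, 1.036, 1.45]
ft_force: [-0.3, -0.7, -0.2]
width: 11.8
```

Run:
```python
from h import *
o=ctrl.get_obs();print(o['ee_pos'],o['ft_force'],np.abs(o['qvel']).max())
_,w=snap('wrist','w9');_,im=snap('side','sd9');_,sc=snap('scene','sc9')
A=cv2.resize(w[130:250,200:320],None,fx=4,fy=4,interpolation=cv2.INTER_CUBIC);cv2.imwrite('pics/w9z.png',A)
r=lambda i:cv2.resize(i,(400,500),interpolation=cv2.INTER_CUBIC)
cv2.imwrite('pics/sd9z.png',np.hstack([r(im[140:240,150:230]),r(sc[85:185,225:305])]))
```

```text
[470.81834703 228.62696958 202.68018296] [-0.30332061 -0.67665468 -0.24808904] 0.015105311266780028
```

View pics/w9z.png

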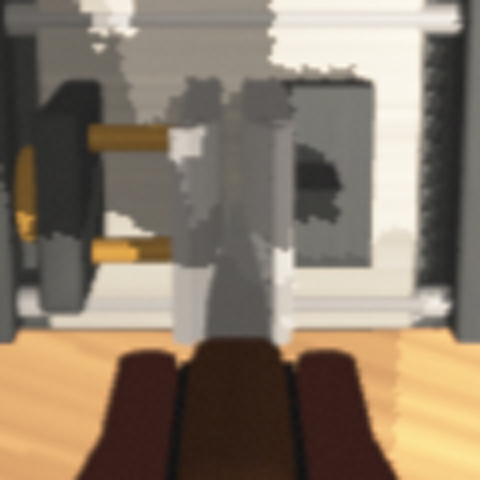

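View pics/sd9z.png

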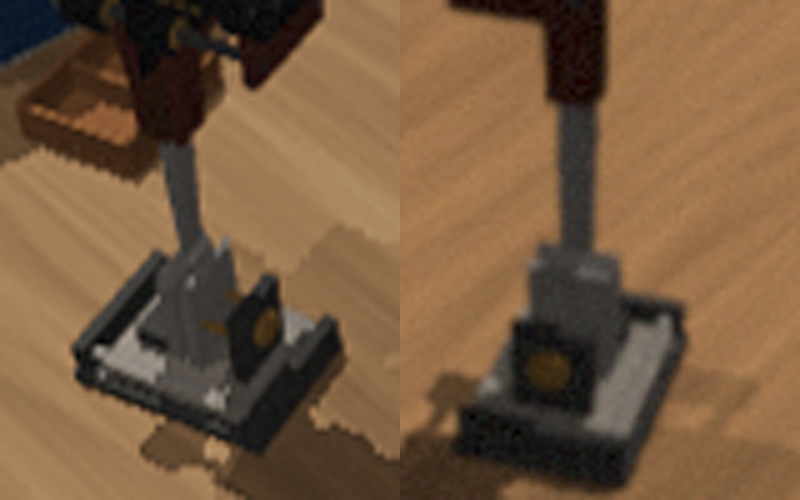

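Emit:
servo_tool(plan=[[[0.5, 0, 0, 0, 0, 0, 0], [1, 0, 0, 0, 0, 0, 0], [1.5, 0, 0, 0, 0, 0, 0], [2, 0, 0, 0, 0, 0, 0], [2, 0, 0, 0, 0, 0, 0], [2, 0, 0, 0, 0, 0, 0]]])

```text
t: 8.6
ee_pos: [471.0, 228.6, 183.2]
orientation: [-1.448, 1.035, 1.449]
ft_force: [0.0, 0.4, 0.1]
width: 12.0
```

Run:
```python
from h import *
o=ctrl.get_obs();print(o['ee_pos'],o['ft_force'],o['moment'])
_,w=snap('wrist','w10');_,im=snap('side','sd10')
A=cv2.resize(w[150:250,200:320],None,fx=5,fy=5,interpolation=cv2.INTER_CUBIC);cv2.imwrite('pics/w10z.png',A)
```

```text
[470.99251529 228.61617532 183.17145204] [0.02101345 0.38049111 0.13333281] [0.01439812 0.01112375 0.0322481 ]
```

View pics/w10z.png

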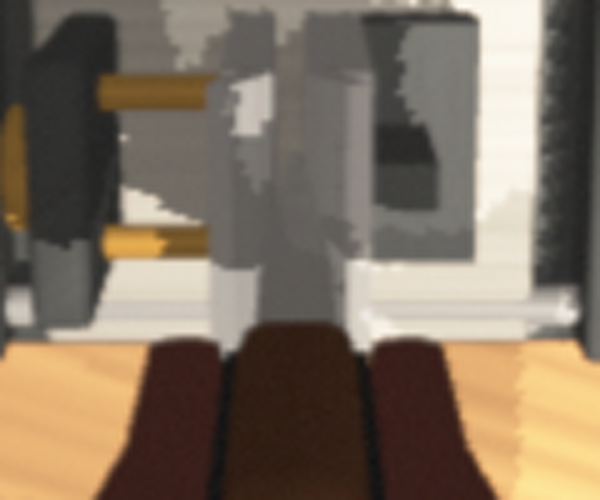

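Emit:
servo_tool(plan=[[[0.2, 0, 0, 0, 0, 0, 0], [0.4, 0, 0, 0, 0, 0, 0], [0.6, 0, 0, 0, 0, 0, 0], [0.8, 0, 0, 0, 0, 0, 0], [0.8, 0, 0, 0, 0, 0, 0]]])

```text
t: 9.12
ee_pos: [471.1, 228.6, 175.2]
orientation: [-1.448, 1.035, 1.449]
ft_force: [-0.8, -0.5, -1.1]
width: 11.8
```

Emit:
servo_tool(plan=[[[0.1, 0, 0, 0, 0, 0, 0], [0.2, 0, 0, 0, 0, 0, 0], [0.2, 0, 0, 0, 0, 0, 0]]])

```text
t: 9.37
ee_pos: [471.2, 228.7, 173.5]
orientation: [-1.448, 1.035, 1.448]
ft_force: [0.1, -0.6, -1.4]
width: 11.8
```

Emit:
servo_tool(plan=[[[0.1, 0, 0, 0, 0, 0, 0], [0.2, 0, 0, 0, 0, 0, 0], [0.2, 0, 0, 0, 0, 0, 0]]])

```text
t: 9.62
ee_pos: [471.2, 228.7, 171.5]
orientation: [-1.448, 1.035, 1.448]
ft_force: [0.5, 0.4, -1.4]
width: 12.1
```

Emit:
servo_tool(plan=[[[0.1, 0, 0, 0, 0, 0, 0], [0.2, 0, 0, 0, 0, 0, 0], [0.2, 0, 0, 0, 0, 0, 0]]])

```text
t: 9.87
ee_pos: [471.2, 228.7, 169.5]
orientation: [-1.448, 1.035, 1.448]
ft_force: [0.6, -0.6, -0.3]
width: 12.1
```

Emit:
servo_tool(plan=[[[0.1, 0, 0, 0, 0, 0, 0], [0.2, 0, 0, 0, 0, 0, 0], [0.2, 0, 0, 0, 0, 0, 0]]])

```text
t: 10.12
ee_pos: [471.2, 228.7, 167.5]
orientation: [-1.448, 1.035, 1.448]
ft_force: [0.7, -0.5, -0.7]
width: 11.8
```

Emit:
servo_tool(plan=[[[0.1, 0, 0, 0, 0, 0, 0], [0.2, 0, 0, 0, 0, 0, 0], [0.2, 0, 0, 0, 0, 0, 0]]])

```text
t: 10.37
ee_pos: [471.2, 228.7, 165.5]
orientation: [-1.448, 1.035, 1.448]
ft_force: [-0.0, -0.5, -1.0]
width: 11.6
```

Emit:
servo_tool(plan=[[[0.1, 0, 0, 0, 0, 0, 0], [0.2, 0, 0, 0, 0, 0, 0], [0.2, 0, 0, 0, 0, 0, 0]]])

```text
t: 10.62
ee_pos: [471.2, 228.7, 163.5]
orientation: [-1.448, 1.035, 1.448]
ft_force: [-0.3, -0.2, -1.2]
width: 11.9
```

Emit:
servo_tool(plan=[[[0.1, 0, 0, 0, 0, 0, 0], [0.2, 0, 0, 0, 0, 0, 0], [0.2, 0, 0, 0, 0, 0, 0]]])

```text
t: 10.87
ee_pos: [471.3, 228.8, 161.6]
orientation: [-1.448, 1.034, 1.448]
ft_force: [0.6, -0.5, -1.3]
width: 11.8
```

Emit:
servo_tool(plan=[[[0.1, 0, 0, 0, 0, 0, 0], [0.2, 0, 0, 0, 0, 0, 0], [0.2, 0, 0, 0, 0, 0, 0]]])

```text
t: 11.12
ee_pos: [471.6, 228.9, 159.9]
orientation: [-1.448, 1.034, 1.448]
ft_force: [0.5, 0.6, 2.8]
width: 11.9
```

Emit:
servo_tool(plan=[[[0.1, 0, 0, 0, 0, 0, 0], [0.2, 0, 0, 0, 0, 0, 0], [0.2, 0, 0, 0, 0, 0, 0]]])

```text
t: 11.37
ee_pos: [471.6, 228.9, 157.8]
orientation: [-1.448, 1.034, 1.448]
ft_force: [1.4, -0.6, 4.4]
width: 12.0
```

Emit:
servo_tool(plan=[[[0.1, 0, 0, 0, 0, 0, 0], [0.2, 0, 0, 0, 0, 0, 0], [0.2, 0, 0, 0, 0, 0, 0], [0.2, 0, 0, 0, 0, 0, 0]]])

```text
t: 11.7
ee_pos: [471.5, 228.9, 155.7]
orientation: [-1.448, 1.034, 1.448]
ft_force: [1.7, 0.1, 3.7]
width: 11.8
```

Emit:
servo_tool(plan=[[[0.1, 0, 0, 0, 0, 0, 0], [0.2, 0, 0, 0, 0, 0, 0], [0.3, 0, 0, 0, 0, 0, 0], [0.3, 0, 0, 0, 0, 0, 0], [0.3, 0, 0, 0, 0, 0, 0]]])

```text
t: 12.12
ee_pos: [471.4, 228.8, 152.7]
orientation: [-1.448, 1.034, 1.448]
ft_force: [1.0, -0.6, 4.8]
width: 11.7
```

Run:
```python
from h import *
for i in range(3):
    o=ctrl.get_obs();print(o['t'],o['ee_pos'],o['ft_force'],o['moment'].round(3),o['width'])
    if i==0: _,w=snap('wrist','w11')
    if i==1:_,im=snap('side','sd11')
    if i==2:_,sc=snap('scene','sc11')
cv2.imwrite('pics/w11z.png',cv2.resize(w[150:250,190:330],None,fx=5,fy=5,interpolation=cv2.INTER_CUBIC))
r=lambda i:cv2.resize(i,(400,500),interpolation=cv2.INTER_CUBIC)
cv2.imwrite('pics/sd11z.png',np.hstack([r(im[140:240,150:230]),r(sc[85:185,225:305])]))
```

```text
12.1167 [471.41132467 228.83877854 152.7379131 ] [ 1.01322571 -0.56636778  4.80286152] [ 0.064 -0.243  0.004] 11.735321584399514
12.1667 [471.43237463 228.81068585 152.74432736] [ 0.97234355 -0.23955341  4.07610424] [-0.05  -0.26   0.035] 11.962271523633463
12.2167 [471.45604689 228.83003487 152.74797378] [ 0.79249367 -1.01792857  4.04520559] [ 0.053 -0.301  0.006] 11.674219515832272
```

View pics/w11z.png

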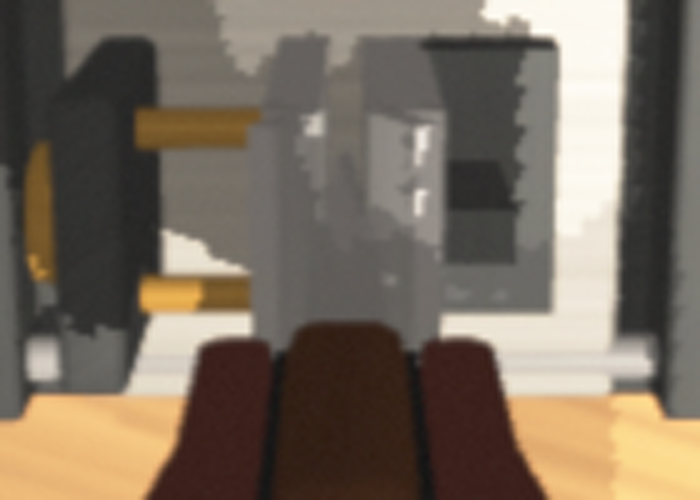

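View pics/sd11z.png

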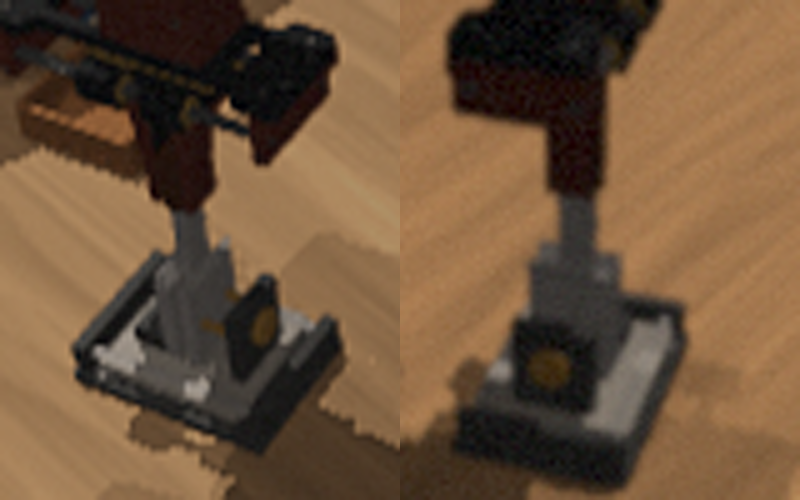

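Emit:
servo_tool(plan=[[[0.1, 0, 0, 0, 0, 0, 0], [0.2, 0, 0, 0, 0, 0, 0], [0.3, 0, 0, 0, 0, 0, 0], [0.3, 0, 0, 0, 0, 0, 0], [0.3, 0, 0, 0, 0, 0, 0]]])

```text
t: 12.68
ee_pos: [471.4, 228.8, 149.8]
orientation: [-1.448, 1.034, 1.448]
ft_force: [0.8, -0.4, 3.9]
width: 11.8
```

Emit:
servo_tool(plan=[[[0, 0, 0, 0, 0, 0, 0], [0, 0, 0, 0, 0, 0, 0], [0, 0, 0, 0, 0, 0, 0], [0, 0, 0, 0, 0, 0, 0], [0, 0, 0, 0, 0, 0, 0], [0, 0, 0, 0, 0, 0, 0]]])

```text
t: 13.18
ee_pos: [471.4, 228.8, 149.8]
orientation: [-1.448, 1.034, 1.448]
ft_force: [0.5, -0.3, 4.5]
width: 12.0
```

Run:
```python
from h import *
for i in range(3):
    o=ctrl.get_obs();print(o['t'],o['ee_pos'].round(1),o['ft_force'].round(1),o['moment'].round(3),o['width'])
    if i==0: _,w=snap('wrist','w12')
    if i==1:_,im=snap('side','sd12')
    if i==2:_,sc=snap('scene','sc12')
R=Ro.from_rotvec(o['orientation']).as_matrix();print(R.round(4))
cv2.imwrite('pics/w12z.png',cv2.resize(w[150:250,190:330],None,fx=5,fy=5,interpolation=cv2.INTER_CUBIC))
```

```text
13.1833 [471.4 228.8 149.8] [ 0.5 -0.3  4.5] [-0.018 -0.188  0.037] 11.967780008415948
13.2333 [471.4 228.8 149.8] [1.1 0.3 5.3] [-0.025 -0.189  0.008] 11.929231993814208
13.2833 [471.3 228.8 149.8] [-0.2  0.6  5.2] [ 0.003 -0.207  0.009] 11.818204533098312
[[ 2.000e-04 -9.460e-01 -3.243e-01]
 [ 1.000e-04 -3.243e-01  9.460e-01]
 [-1.000e+00 -2.000e-04  0.000e+00]]
```

View pics/w12z.png

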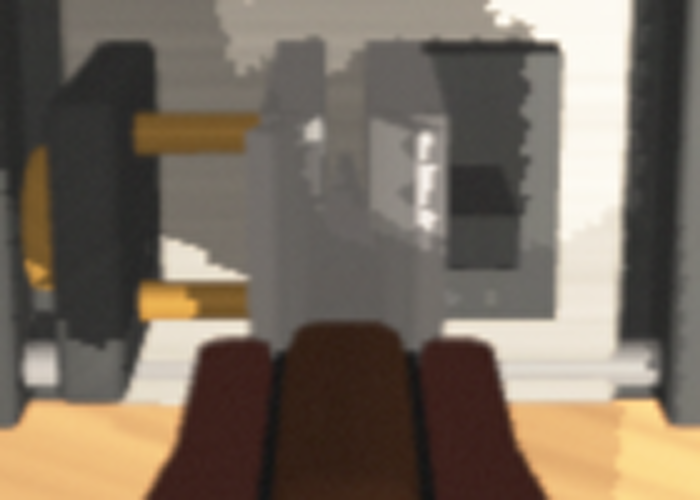

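View pics/sc12.png

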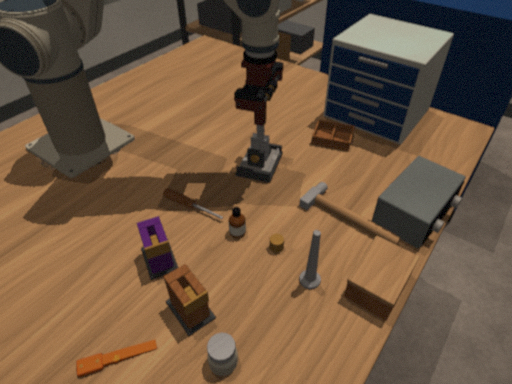

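Run:
```python
from workcell import ctrl
print(ctrl.close_job()); o=ctrl.get_obs();print(o['ft_force'],o['width'],o['t'])
```

```text
the job is handed in; nothing more can be done
None
the job is handed in; nothing more can be done
```

The job is handed in at about 13.3 s. The gauge is still gripped upright, and its blade sits snugly between the clamp's plates.

**What I did:** I gripped the dark-handled steel gauge across its thickness and pulled it straight up past the catch and out of the brown holder. I then carried it over the bench, corrected the yaw to the plates by 0.03 rad, and lowered it into the gap in small steps.

**Last checks:**
- **Depth:** contact began with the tool point (TCP) at about 160 mm and I stopped at 149.8 mm. The tip is about 44 mm above the bench.
- **Push:** the force sensor read 4.5 to 5.3 N upward. With about 0.9 N added for the gauge's weight, the push is about 6 N, inside the 5 to 10 N range.
- **Sprung plate:** I work out that it is about 1.2 mm off its stop. That comes from the blade's taper; I could not read the joint directly.
- **Grip:** the opening was steady at 11.8 to 12.0 mm, the tool was vertical to within 0.001 rad, and the wrist pictures showed no slipping.
- **Bystanders:** in the last scene picture they and the look-alikes looked unmoved.

**What disagreed:**
- In the holder the gauge seemed to lean about 3 mm to its −y side. I gripped nearer the slot's centre, and it came out without trouble.
- Wrist-camera and measured positions differed by 2 to 3 mm at times. I corrected this by looking again over the clamp.
- The push rose more slowly with depth than the stated spring rate would give.

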